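# Lock the dust canister's bayonet cap and open the blast gate

### The job

Get the bench dust unit ready for sanding: the orange cap already sits loosely in the canister's mouth, so press it straight down against its spring as far as it needs to go, only then turn it a quarter turn clockwise (seen from above) and let it click up into its locked seat. Then slide the blue-tabbed blast gate fully open, and leave the things lying about on the bench where they are.

Things in the scene. Friction and masses are not known exactly. Their poses are not given: they have to be found in the camera images.
- mouth (a point): Centre of the canister's rim, on the bayonet axis, 132 mm above the bench. Dark collar 108 mm across, hole 75 mm. z up, x the way the gate opens, y away from the gate. White rim marks at +x and -x: entry slots. Yellow marks at +y and -y: locked seats. From the slots the cap turns only clockwise (seen from above), 90 degrees to the seats; a solid stop lies 4 degrees beyond.
- cap_wing (a point): Centre of the wing grip of the orange cap (loose, about 450 g): a bar 64 mm long (x), 16 mm thick (y), 30 mm high (z) on a flange 92 mm across whose top is 15 mm below this point. Two lugs and white marks at the wing's ends. At the start the lugs stand in the entry slots (wing along mouth x, this point 37 mm above the rim); locked: wing along mouth y, this point 31 mm above the rim.
- spring_plate (a joint): How far the cap is pressed down, m: the plate under it is 0 at the start, 0.015 at the bottom. The spring gives about 9 N at 0, 19 N at 0.015 (the cap weighs 4 N). Only beyond 0.011 do the lugs pass under the collar so that the cap can turn; 0.013 is a good depth. Once turned 90 degrees and let go, it springs up by itself into the seats and rests at 0.006, unable to turn back.
- unit: Plywood board 240 (x) x 400 (y) x 12 mm, bolted to the bench, that carries the grey canister at y = +90 mm and the blast gate at y = -90 mm. Origin: centre of its underside; axes as the mouth's.
- gate_tab (a point): Centre of the blast gate's blue upright tab, 8 mm thick (x), 44 wide (y), 36 high, 106 mm above the bench; axes as the mouth's. It stands at the +x end of a flat steel blade, 64 x 64 mm, whose top is 18 mm below this point; rails beside the blade, 66 mm apart, rise to 13 mm below this point. Push the tab in +x to open; friction about 3 N.
- gate (a joint): Travel of the gate, m: 0 shut, 0.060 fully open against its stop. It stays where it is left. At the start it is nearly shut.
- cork_block: Bystander: cork sanding block 45 x 75 x 35 mm lying on the board between canister and gate, on the -x side. Origin: centre of the underside.
- screw_jar: Bystander: small glass jar, 40 mm across, 45 mm high, on the board between canister and gate, on the +x side. Origin: centre of the underside.
- sander: Bystander: round orange and black sander, 125 mm across, 138 mm high, at the left of the bench. Origin: centre of the underside.
- tape_roll: Bystander: blue tape roll, 104 mm across, 25 mm high, lying at the right. Origin: centre of the underside.
- glue: Bystander: white glue bottle, 60 mm across, 170 mm high, at the right. Origin: centre of the underside.
- offcut: Bystander: wood offcut 140 x 60 x 30 mm at the left. Origin: centre of the underside.
- square: Bystander: carpenter's try square, wooden stock 110 mm, steel blade 160 mm, lying at the right. Origin: under the middle of the stock.

How it is judged:
On the way, in this order (a step that is already met when the one before it is completed fails the run):
1. the cap is pressed in to the depth where it can turn, while its wing still lies along the entry slots (value of joint spring_plate above 0.01 m and angle between the x axis of cap_wing and the x axis of mouth, either way round below 0.2 rad and horizontal distance between cap_wing and mouth below 0.006 m), for 0.03 s.
2. the cap is locked in its seats: turned a quarter clockwise and sprung up into them (angle between the x axis of cap_wing and the y axis of mouth, either way round below 0.15 rad and z of cap_wing in the frame of mouth between 0.028 and 0.034 m and horizontal distance between cap_wing and mouth below 0.005 m), for 0.2 s.
3. the blast gate is fully open (value of joint gate above 0.053 m), for 0.2 s.
At the end, for the whole second after the job is handed in: The cap is locked: wing within 0.15 rad of the line through the yellow marks, wing centre 28 to 34 mm above the rim, within 5 mm of the mouth's axis and upright within 0.06 rad; and the gate is open by more than 53 of its 60 mm (all of step 2 and angle between cap_wing's own z axis and vertical below 0.06 rad and value of joint gate above 0.053 m); the robot touches nothing.
It fails at once if a bystander is moved by more than 30 mm (distance of any of cork_block, screw_jar, sander, tape_roll, glue, offcut, square from where it was at the start of the episode above 0.03 m).
It also fails if it takes over 50 s, if anything falls off the work surface, if the arm or the gripper's body presses on something with over 40 N, if the wrist force passes 120 N, or if a joint passes its speed limit or range.

### The arm

A 6-joint arm with a two-finger parallel gripper is mounted at the origin on the work surface. World frame = base frame: x ahead of the robot, y to its left, z up, the work surface at z = 0. Lengths are in m, angles in rad, forces in N, time in s.
With the tool pointing down it reaches from about 0.3 to 0.75 m from the base axis. Payload 8.5 kg.
Tool frame: the origin (TCP) lies between the finger pads; the fingertips stand 8 mm ahead of it and the grasp point (between the pads) lies 11 mm behind it; z points along the fingers, y is the direction in which the jaws open and shut (so a half turn about z gives the same grasp; the last joint's range is limited). The gripper opens to 85 mm and grips with 20 to 120 N. Pads are 22 mm wide; open, the fingers measure 114 mm over their backs; the gripper's body (76 mm by 85 mm) begins 54 mm behind the grasp point. The pads swing forward as they close: fully open they stand 13 mm farther back than shut.
Start: joints at [1.052, 0.381, 1.297, -0, 1.464, -0.215], TCP at [0.165, 0.525, 0.239] pointing down, gripper open.
Joint ranges: [-3.11, 3.11], [-0.89, 2.33], [0.22, 2.48], [-1.42, 4.56], [0.17, 2.85], [-2.88, 2.88]. Speed limits (rad/s): [2.39, 2.39, 3.14, 3.14, 3.14, 3.14].

### API

Orientations are given as a 3x3 rotation matrix whose columns are the frame's x, y, z axes.
In Python, from workcell import readout, capture, job, boxes_of, mark_of gives the robot as it stands. The module is installed in compiled form; this text tells all that it offers.
- The arm moves only by the tool send_rows, never from a script. Its argument "plan" is one flat list of numbers, 6 for each row, row after row: the shift along the tool's x, y, z in mm, then the turn, a rotation vector about the tool's x, y, z in degrees. In form: [x, y, z, rx, ry, rz, x, y, z, rx, ry, rz, ...]. A call has 1 to 10 rows; each row is the pose to reach, as a shift and turn from the pose commanded when the call began, along the tool's axes at that moment; what a row does not reach only later rows make up. A row lasts 1/10 s, in which the tool goes at most 50 mm and 8.59 degrees, less where a joint would pass 70% of its speed; a pose out of reach is approached as far as the arm can. A call with a gripper value outside its range is refused whole. "grip" is the closure, from 0 (fully open) to 1 (shut), set as the call begins (left out, the last holds). The fingers move at their own pace and stop on an object; "grip_force" is the grip in N (left out, the last holds). Time passes only in rows, so rows that repeat a pose let the fingers close. It gives the time, the measured TCP pose, the force and the opening at its end, in the units of the state.
- readout.observe(): the state, without advancing time (a new reading comes with each control period).
- capture(name): name is "scene" or "top"; returns a dict with "color" (480x640x3 uint8, red, green, blue), "depth" (480x640 float32, m along the optical axis (not along the pixel's ray), 0 where there is no reading), "fov_y" (degrees; the focal length in pixels is half the picture's height over the tangent of half this angle, whatever the lens; pixels are square), "cx", "cy" (the principal point, pixels), "k1" (the pictures are not rectified: a ray, as slopes to the right and down, at radius r is drawn at 1 + k1 r^2 times it, then the intrinsics apply), "world_to_cam" (4x4, takes a point from world to camera coordinates). Camera axes: x right, y down, z forward; pixel columns grow to the right and rows downward; lengths in m; the calibration is good to about 2 mm. A picture is of the moment at which its call begins.
- job.hand_in(): hands the job in, once; it reports no verdict.
Trained networks look in the newest picture that a camera, given by its name, has taken for a name from the list of things; names that differ only in an ending like _2 or _b are one class to them, and where a whole thing is asked for, a point or a joint stands for the part that bears it (a point fixed in the world has none). Each returns a list of dicts, best first, with "p" (0 to 1); they miss things now and then, are a little off and sometimes report something else, mostly with a low value. They report only what shows in the picture. A call takes as long as a camera call.
- boxes_of(label, camera): "point" ([x, y, z] in m, in the coordinates of the camera as it stood for that picture, good to about 4 mm: the middle of the surface that is visible of it).
- mark_of(label, camera): "point" ([x, y, z] in m, in the coordinates of the camera as it stood for that picture, good to about 4 mm: a listed point, or the origin of a listed thing).
The state is a dict: "time_s": time; "q": joint angles; "qd": joint speeds; "joint_efforts": joint torques, N m; "tool_pos": TCP position; "tool_rot": TCP orientation; "force": force on the tool from outside, world axes, zero at the start; "moment": the same for the moment, N m; "width": finger opening in m.
Only numpy, scipy, OpenCV 4.12 (cv2) and the standard library are available. Lean on these libraries where they do the work, as an engineer would, in place of code of your own. Each camera call takes 0.05 s, during which the arm holds its last target. There are 200 camera calls.

## Working session

There is one attempt and no reset: what is moved stays moved. The work goes in short steps, Python scripts to look and compute and a tool call to move; the robot and the scene stay as the last step left them, time stands still between calls to the robot, and variables do not carry over. Pictures are saved under pics/ and viewed, about 8 in all and at most 12, crops included, and the job is handed in when it is done.

Besides the shell and the picture viewer there is one more tool, called after ">>>" as a command line: name --argument value ..., lists and objects as JSON in quotes. send_rows: Moves the arm, as the interface text tells. Its arguments: {"type":"object","properties":{"plan":{"type":"array"},"grip":{"type":"number"},"grip_force":{"type":"number"}},"required":["plan"]}

```bash
mkdir -p pics; cat > h.py <<'E'
import numpy as np, cv2
from workcell import readout, capture, job, boxes_of, mark_of
def w(c,p):
    return (np.linalg.inv(c["world_to_cam"])@np.r_[p,1])[:3]
def K(c):
    f=240/np.tan(np.radians(c["fov_y"])/2); return f
def project(c,P):
    p=(c["world_to_cam"]@np.r_[P,1])[:3]; s=p[:2]/p[2]; s=s*(1+c["k1"]*(s@s)); return K(c)*s+[c["cx"],c["cy"]]
def cloud(c):
    f=K(c); v,u=np.mgrid[:480,:640]; d=np.stack([(u-c["cx"])/f,(v-c["cy"])/f],-1)
    s=d.copy()
    for _ in range(8): s=d/(1+c["k1"]*(s**2).sum(-1,keepdims=True))
    z=c["depth"]; X=np.stack([s[...,0]*z,s[...,1]*z,z,np.ones_like(z)],-1)
    return (X@np.linalg.inv(c["world_to_cam"]).T)[...,:3]
E
cat > a.py <<'E'
from h import *
np.set_printoptions(precision=4,suppress=True)
s=readout.observe(); print(s["time_s"],s["tool_pos"],s["tool_rot"],s["force"],s["width"])
for n in("scene","top"):
    c=capture(n); cv2.imwrite(f"pics/{n}0.png",c["color"][...,::-1])
    print(n,c["fov_y"],c["k1"],np.linalg.inv(c["world_to_cam"])[:3,3])
    for l in("mouth","cap_wing","gate_tab","unit","cork_block","screw_jar","sander","glue"):
        r=mark_of(l,n)[:2]; print(l,[(round(x["p"],2),w(c,x["point"]).round(4)) for x in r])
E
python3 a.py
```

```text
0.0 [0.1644 0.5246 0.2387] [[-0.9542  0.2992 -0.0007]
 [ 0.2992  0.9542 -0.0013]
 [ 0.0003 -0.0014 -1.    ]] [ 0.3289 -0.8864  0.5593] 0.08522222074572693
scene 49.994336947126705 -0.12899442486807633 [1.2083 0.4125 1.0146]
mouth [(0.55, array([0.514 , 0.2243, 0.1324])), (0.21, array([ 0.6272, -0.4347,  0.    ]))]
cap_wing []
gate_tab [(0.93, array([0.5693, 0.0527, 0.1031])), (0.73, array([ 0.5288, -0.5306, -0.0012]))]
unit [(0.87, array([ 0.528 ,  0.1346, -0.004 ])), (0.25, array([ 0.5256, -0.5328, -0.0012]))]
cork_block [(0.71, array([0.4375, 0.1368, 0.0133]))]
screw_jar [(0.62, array([0.5263, 0.1386, 0.0009])), (0.57, array([0.6034, 0.1356, 0.0108]))]
sander [(0.78, array([ 0.5026,  0.5353, -0.0012]))]
glue [(0.71, array([ 0.6268, -0.4358,  0.0015]))]
top 54.528086676169785 -0.0666972581561606 [0.1907 0.0135 1.2189]
mouth [(0.61, array([0.5092, 0.2244, 0.1329]))]
cap_wing [(0.6, array([0.5144, 0.228 , 0.1711]))]
gate_tab [(0.67, array([0.5754, 0.0542, 0.1082]))]
unit [(0.91, array([ 0.5226,  0.1356, -0.0009]))]
cork_block [(0.96, array([0.4394, 0.1373, 0.012 ]))]
screw_jar [(0.7, array([0.6081, 0.1339, 0.0113]))]
sander [(0.83, array([0.5021, 0.5381, 0.0036]))]
glue [(0.76, array([ 0.6323, -0.435 ,  0.0001]))]
```

```bash
cat > b.py <<'E'
from h import *
np.set_printoptions(precision=4,suppress=True)
ims=[]
for n in("scene","top"):
    c=capture(n); P=cloud(c); hsv=cv2.cvtColor(c["color"],cv2.COLOR_RGB2HSV)
    m=(np.hypot(P[...,0]-.512,P[...,1]-.226)<.06)
    wm=m&(P[...,2]>.172)&(P[...,2]<.195); q=P[wm]
    if len(q)>10:
        (cx,cy),(a,b),an=cv2.minAreaRect((q[:,:2]*1000).astype(np.float32)); print(n,"wing",cx,cy,a,b,an,np.median(q[:,2]),len(q))
        e=np.linalg.svd(q[:,:2]-q[:,:2].mean(0),full_matrices=False)[2][0]; print("yaw",np.degrees(np.arctan2(e[1],e[0])),q.mean(0))
    bl=(hsv[...,0]>95)&(hsv[...,0]<130)&(hsv[...,1]>100)&(np.hypot(P[...,0]-.572,P[...,1]-.053)<.05)&(P[...,2]>.09)
    q=P[bl]; 
    if len(q)>5: print("tab",cv2.minAreaRect((q[:,:2]*1000).astype(np.float32)),q.mean(0),q[:,2].max(),len(q))
    bd=(abs(P[...,2]-.012)<.005)&(np.hypot(P[...,0]-.524,P[...,1]-.135)<.25)
    print("board",cv2.minAreaRect((P[bd][:,:2]*1000).astype(np.float32)))
    u,v=project(c,[.52,.14,.1]).astype(int); 
    ims.append(cv2.resize(c["color"][max(0,v-100):v+100,max(0,u-133):u+133],(640,480))[...,::-1])
    cv2.imwrite(f"pics/{n}1.png",ims[-1])
E
python3 b.py
```

```text
scene wing 513.3163452148438 224.4327850341797 64.76145935058594 16.404335021972656 10.877449989318848 0.1839304382986493 203
yaw 10.699156328942173 [0.5175 0.2256 0.1832]
tab ((576.2776489257812, 54.90754699707031), (9.138717651367188, 43.194278717041016), 13.615579605102539) [0.5768 0.0551 0.1108] 0.12914177072728894 204
board ((510.1069641113281, 117.16847229003906), (399.3835754394531, 441.42926025390625), 12.698099136352539)
top wing 509.838623046875 224.20626831054688 61.503448486328125 16.133262634277344 8.0493745803833 0.18388837807235636 174
yaw -170.05261972050093 [0.5107 0.2235 0.1835]
tab ((572.591552734375, 54.37480163574219), (6.111030101776123, 40.79452133178711), 8.622539520263672) [0.5723 0.0539 0.1237] 0.13031033785039225 46
board ((510.3504638671875, 137.1317901611328), (467.84686279296875, 444.63690185546875), 73.93071746826172)
```

View pics/scene0.png

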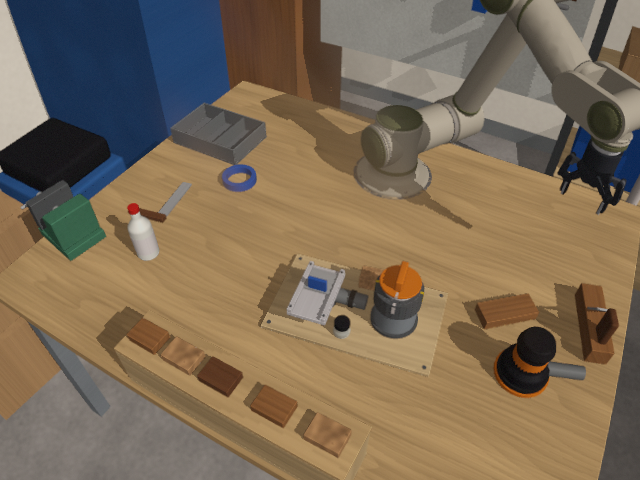

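View pics/top1.png

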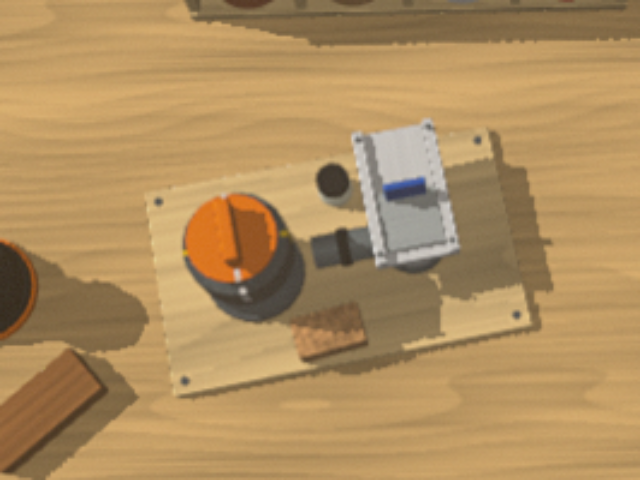

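The first picture shows the unit at (350,310), with the canister and cap at (400,285) and the blue tab at (317,285). In the top crop the wing runs along the white marks, at a yaw of about 10°. The space above it is clear, so I'm moving over the cap.

>>> send_rows --plan '[-421,-183,0,0,0,-27.4,-421,-183,0,0,0,-27.4,-421,-183,0,0,0,-27.4,-421,-183,0,0,0,-27.4,-421,-183,0,0,0,-27.4,-421,-183,0,0,0,-27.4,-421,-183,0,0,0,-27.4,-421,-183,0,0,0,-27.4,-421,-183,0,0,0,-27.4,-421,-183,0,0,0,-27.4]' --grip 0

```text
time_s: 2.0
tool_pos: [0.514, 0.2214, 0.239]
tool_rot: [[-0.985, -0.171, 0.0], [-0.171, 0.985, -0.0], [-0.0, -0.0, -1.0]]
force: [0.3, 0.3, -0.8]
width: 0.0852
```

>>> send_rows --plan '[1.5,3,40,0,0,0,1.5,3,60,0,0,0,1.5,3,73,0,0,0,1.5,3,73,0,0,0,1.5,3,73,0,0,0]'

```text
time_s: 2.5
tool_pos: [0.5098, 0.227, 0.1668]
tool_rot: [[-0.985, -0.174, 0.001], [-0.174, 0.985, 0.0], [-0.001, -0.0, -1.0]]
force: [-1.0, 1.1, 0.2]
width: 0.0851
```

```bash
python3 - <<'E'
from h import *
s=readout.observe(); print(s["tool_pos"],s["force"],s["q"])
for n in ("scene","top"):
    c=capture(n); u,v=project(c,[.512,.2245,.17]).astype(int)
    im=cv2.resize(c["color"][v-60:v+60,u-53:u+53],(400,450))[...,::-1]; 
    cv2.imwrite(f"pics/{n}2.png",im)
cv2.imwrite("pics/both2.png",np.hstack([cv2.imread(f"pics/{n}2.png") for n in("scene","top")]))
E
```

```text
[0.50976119 0.22700094 0.16683751] [-0.99614821  1.05300662  0.21370926] [ 2.06811709e-01  4.56336947e-01  1.39435653e+00 -4.58253085e-05
  1.29034929e+00 -1.53845774e+00]
```

View pics/both2.png

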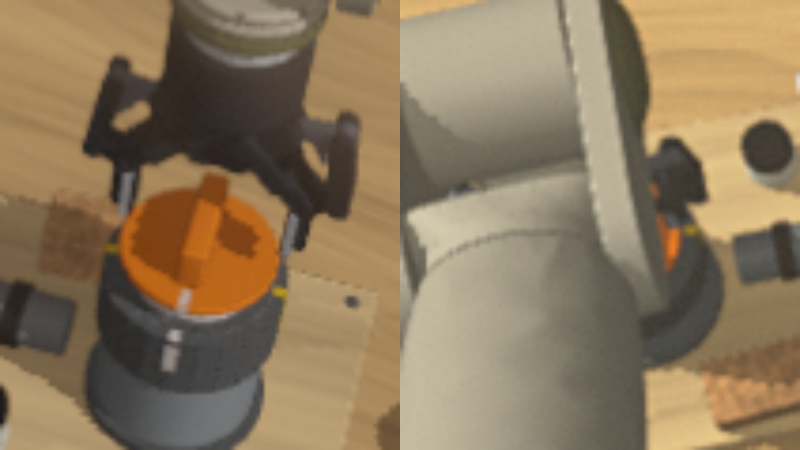

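The pads straddle the orange wing (left image, wing at 205,230), and the gripper is clear of the flange. I'm removing the last 3 mm shift, then closing gently.

>>> send_rows --plan '[-1.5,-3,0,0,0,0,-1.5,-3,0,0,0,0]'

```text
time_s: 2.8
tool_pos: [0.5119, 0.224, 0.1669]
tool_rot: [[-0.985, -0.173, 0.001], [-0.173, 0.985, 0.0], [-0.001, -0.0, -1.0]]
force: [0.1, 0.9, -0.1]
width: 0.0856
```

>>> send_rows --plan '[0,0,0,0,0,0,0,0,0,0,0,0,0,0,0,0,0,0,0,0,0,0,0,0,0,0,0,0,0,0,0,0,0,0,0,0,0,0,0,0,0,0,0,0,0,0,0,0]' --grip 1 --grip_force 25

```text
time_s: 3.6
tool_pos: [0.5115, 0.2244, 0.1666]
tool_rot: [[-0.985, -0.174, 0.0], [-0.174, 0.985, 0.0], [-0.0, 0.0, -1.0]]
force: [-0.3, 1.6, 2.2]
width: 0.0157
```

```bash
python3 - <<'E'
from h import *
np.set_printoptions(precision=4,suppress=True)
s=readout.observe(); print(s["tool_pos"],s["tool_rot"],s["force"],s["moment"],s["width"])
E
```

```text
[0.5115 0.2244 0.1666] [[-0.9848 -0.1736  0.0004]
 [-0.1736  0.9848  0.0003]
 [-0.0004  0.0002 -1.    ]] [-0.2646  1.5939  2.2386] [ 0.1805  0.1474 -0.0536] 0.01572052769304799
```

>>> send_rows --plan '[0,0,0,0,0,0,0,0,0,0,0,0,0,0,0,0,0,0,0,0,3,0,0,0,0,0,6,0,0,0,0,0,9,0,0,0,0,0,11,0,0,0,0,0,13,0,0,0,0,0,13,0,0,0,0,0,13,0,0,0]' --grip 1 --grip_force 80

```text
time_s: 4.6
tool_pos: [0.5116, 0.2244, 0.1544]
tool_rot: [[-0.985, -0.174, 0.001], [-0.174, 0.985, 0.0], [-0.001, 0.0, -1.0]]
force: [-3.2, 1.3, 12.4]
width: 0.0146
```

```bash
cat > c.py <<'E'
from h import *
import sys
np.set_printoptions(precision=4,suppress=True)
s=readout.observe(); print(s["time_s"],s["tool_pos"],s["force"],s["moment"],s["width"])
c=capture("scene"); P=cloud(c); h=cv2.cvtColor(c["color"],cv2.COLOR_RGB2HSV)
m=(h[...,0]<18)&(h[...,1]>150)&(h[...,2]>80)&(np.hypot(P[...,0]-.512,P[...,1]-.2245)<.06)&(P[...,2]>.12)
z=P[m][:,2]; print(np.histogram(z,bins=np.arange(.13,.19,.003)))
u,v=project(c,[.512,.2245,.16]).astype(int)
cv2.imwrite(sys.argv[1],cv2.resize(c["color"][v-60:v+60,u-60:u+60],(480,480))[...,::-1])
E
python3 c.py pics/p3.png
```

```text
4.6 [0.5116 0.2244 0.1544] [-3.2258  1.3026 12.3801] [ 0.2465  0.6239 -0.0009] 0.014569654481747506
(array([ 15,   8,  24, 283, 362,  36,   9,   8,   4,  11,   8,   7,  15,
        61,  72,  10,   0,   1,   2]), array([0.13 , 0.133, 0.136, 0.139, 0.142, 0.145, 0.148, 0.151, 0.154,
       0.157, 0.16 , 0.163, 0.166, 0.169, 0.172, 0.175, 0.178, 0.181,
       0.184, 0.187]))
```

View pics/p3.png

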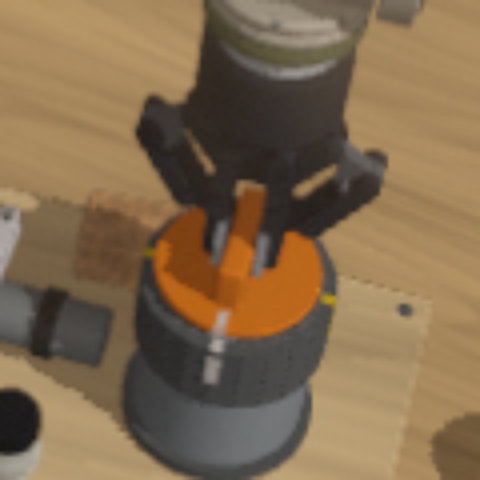

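The picture shows the wing still aligned with the white mark (215,335) and the flange about 12 mm lower. The force of about 12 N agrees. I'll press 1 mm more, then turn clockwise.

>>> send_rows --plan '[0,0,1,0,0,0,0,0,1,0,0,0,0,0,1,0,0,5,0,0,1,0,0,11,0,0,1,0,0,17,0,0,1,0,0,23,0,0,1,0,0,29,0,0,1,0,0,35,0,0,1,0,0,40,0,0,1,0,0,40]'

```text
time_s: 5.65
tool_pos: [0.5122, 0.2245, 0.1537]
tool_rot: [[-0.865, 0.502, 0.003], [0.502, 0.865, 0.001], [-0.002, 0.002, -1.0]]
force: [-0.9, 2.2, 12.9]
width: 0.0143
```

```bash
python3 c.py pics/p4.png
```

```text
5.65 [0.5122 0.2245 0.1537] [-0.8926  2.1814 12.9158] [ 0.3078  0.3886 -0.0866] 0.014305283648646219
(array([ 10,   9,  61, 355, 239,  18,   9,   9,  13,   9,  10,   9,  14,
        34,  31,   1,   0,   1,   1]), array([0.13 , 0.133, 0.136, 0.139, 0.142, 0.145, 0.148, 0.151, 0.154,
       0.157, 0.16 , 0.163, 0.166, 0.169, 0.172, 0.175, 0.178, 0.181,
       0.184, 0.187]))
```

View pics/p4.png

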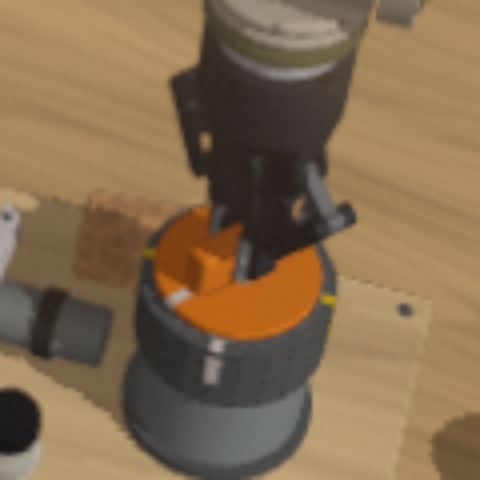

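The cap turns with the gripper: its white mark has moved to (180,297). On with the second half of the turn.

>>> send_rows --plan '[0,0,0,0,0,6,0,0,0,0,0,12,0,0,0,0,0,18,0,0,0,0,0,24,0,0,0,0,0,30,0,0,0,0,0,36,0,0,0,0,0,42,0,0,0,0,0,48,0,0,0,0,0,50.5,0,0,0,0,0,50.5]'

```text
time_s: 6.7
tool_pos: [0.5124, 0.2247, 0.1538]
tool_rot: [[-0.164, 0.986, 0.004], [0.986, 0.164, 0.001], [0.001, 0.004, -1.0]]
force: [0.0, 3.7, 13.0]
width: 0.0147
```

```bash
python3 c.py pics/p5.png
```

```text
6.7 [0.5124 0.2247 0.1538] [ 0.0078  3.6879 12.9502] [0.6063 0.2603 0.061 ] 0.014709054522846746
(array([  8,  13,  33, 303, 272,  27,  17,  13,  19,  13,  12,  21,  17,
        52,  33,   0,   0,   0,   0]), array([0.13 , 0.133, 0.136, 0.139, 0.142, 0.145, 0.148, 0.151, 0.154,
       0.157, 0.16 , 0.163, 0.166, 0.169, 0.172, 0.175, 0.178, 0.181,
       0.184, 0.187]))
```

View pics/p5.png

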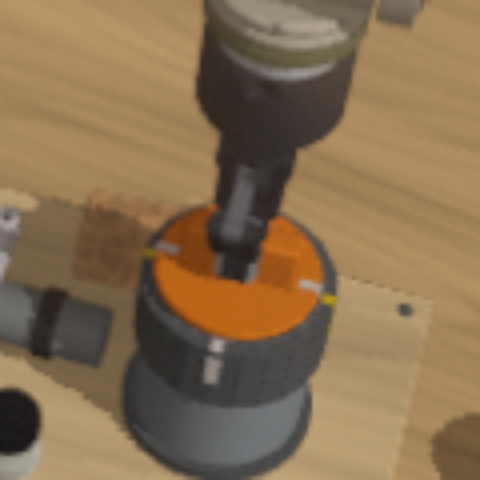

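The white wing marks (167,247 and 312,286) now line up with the yellow marks. I'm letting it rise gently, then releasing.

>>> send_rows --plan '[0,0,-2,0,0,0,0,0,-4,0,0,0,0,0,-5,0,0,0,0,0,-5,0,0,0]'

```text
time_s: 7.15
tool_pos: [0.5124, 0.2247, 0.1584]
tool_rot: [[-0.165, 0.986, 0.003], [0.986, 0.165, 0.001], [0.001, 0.003, -1.0]]
force: [1.5, 3.3, 9.6]
width: 0.0144
```

>>> send_rows --plan '[0,0,0,0,0,0,0,0,0,0,0,0,0,0,0,0,0,0,0,0,0,0,0,0,0,0,0,0,0,0,0,0,0,0,0,0]' --grip 0

```text
time_s: 7.75
tool_pos: [0.5115, 0.2242, 0.1572]
tool_rot: [[-0.165, 0.986, -0.0], [0.986, 0.165, -0.0], [-0.0, -0.0, -1.0]]
force: [-0.0, -0.2, -0.0]
width: 0.0856
```

>>> send_rows --plan '[0,0,-40,0,0,0,0,0,-80,0,0,0,0,0,-80,0,0,0,0,0,-80,0,0,0]' --grip 0

```text
time_s: 8.15
tool_pos: [0.5116, 0.2243, 0.2378]
tool_rot: [[-0.165, 0.986, 0.001], [0.986, 0.165, 0.0], [0.0, 0.001, -1.0]]
force: [-0.7, -0.5, -1.0]
width: 0.0855
```

```bash
python3 c.py pics/p6.png; cat > d.py <<'E'
from h import *
c=capture("scene"); P=cloud(c); h=cv2.cvtColor(c["color"],cv2.COLOR_RGB2HSV)
m=(h[...,0]<18)&(h[...,1]>150)&(np.hypot(P[...,0]-.512,P[...,1]-.2245)<.06)&(P[...,2]>.172)&(P[...,2]<.187)
q=P[m]; print("wing top z",np.median(q[:,2]),cv2.minAreaRect((q[:,:2]*1000).astype(np.float32)))
for l in("gate_tab","cap_wing"): print(l,[(round(x["p"],2),w(c,x["point"]).round(4)) for x in mark_of(l,"scene")[:2]])
b=(h[...,0]>95)&(h[...,0]<130)&(h[...,1]>100)&(P[...,2]>.09)&(abs(P[...,0]-.6)<.08)&(abs(P[...,1]-.055)<.06)
print("tab",cv2.minAreaRect((P[b][:,:2]*1000).astype(np.float32)))
E
python3 d.py
```

```text
8.15 [0.5116 0.2243 0.2378] [-0.6682 -0.5424 -0.9707] [-0.0127  0.0317 -0.0509] 0.0855000015881566
(array([  5,   7,   0,   2,  22, 227, 373,  64,  25,  28,  25,  30,  23,
        28,  32,  86,  85,  10,   0]), array([0.13 , 0.133, 0.136, 0.139, 0.142, 0.145, 0.148, 0.151, 0.154,
       0.157, 0.16 , 0.163, 0.166, 0.169, 0.172, 0.175, 0.178, 0.181,
       0.184, 0.187]))
wing top z 0.17790363838545442 ((514.647216796875, 224.57498168945312), (17.37350082397461, 62.41740036010742), 9.881443977355957)
gate_tab [(0.56, array([0.5717, 0.0546, 0.1096]))]
cap_wing [(0.64, array([0.5139, 0.2248, 0.1628])), (0.26, array([0.5238, 0.138 , 0.0007]))]
tab ((576.2333374023438, 54.613197326660156), (9.45051097869873, 43.86884689331055), 8.464176177978516)
```

View pics/p6.png

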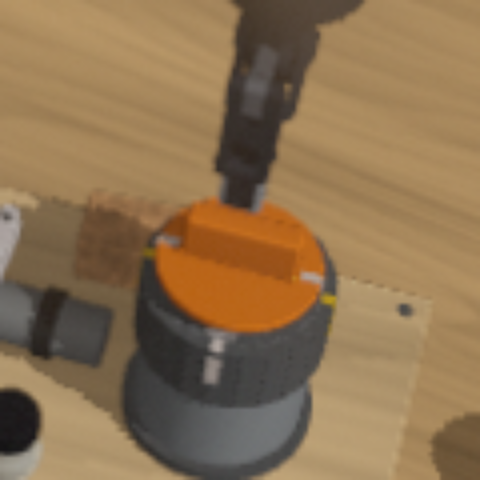

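The cap is locked: wing top at 0.178 m (centre 31 mm above the rim), wing along the yellow marks (167,240 to 312,277). Next I'll straddle the gate tab.

>>> send_rows --plan '[-45,8,0,0,0,0,-90,17,0,0,0,0,-135,25,0,0,0,0,-178,34,0,0,0,0,-178,34,0,0,0,0,-178,34,40,0,0,0,-178,34,80,0,0,0,-178,34,110,0,0,0,-178,34,132,0,0,0,-178,34,132,0,0,0]'

```text
time_s: 9.35
tool_pos: [0.5725, 0.0549, 0.102]
tool_rot: [[-0.165, 0.986, -0.007], [0.986, 0.165, 0.001], [0.002, -0.007, -1.0]]
force: [0.1, -0.5, -0.7]
width: 0.0855
```

>>> send_rows --plan '[0,0,0,0,0,0,0,0,0,0,0,0,0,0,0,0,0,0,0,0,0,0,0,0,0,0,0,0,0,0,0,0,0,0,0,0,0,0,0,0,0,0,0,0,0,0,0,0]' --grip 1 --grip_force 40

```text
time_s: 10.15
tool_pos: [0.5744, 0.0542, 0.1058]
tool_rot: [[-0.165, 0.986, 0.0], [0.986, 0.165, -0.0], [-0.0, 0.0, -1.0]]
force: [-1.6, -0.9, 4.5]
width: 0.0072
```

>>> send_rows --plan '[0,5,0,0,0,0,0,10,0,0,0,0,0,15,0,0,0,0,0,20,0,0,0,0,0,25,0,0,0,0,0,30,0,0,0,0,0,35,0,0,0,0,0,40,0,0,0,0,0,45,0,0,0,0,0,45,0,0,0,0]'

```text
time_s: 11.15
tool_pos: [0.6194, 0.0622, 0.1058]
tool_rot: [[-0.165, 0.986, 0.001], [0.986, 0.165, 0.001], [0.0, 0.001, -1.0]]
force: [0.7, 2.8, 5.5]
width: 0.0074
```

>>> send_rows --plan '[0,3,0,0,0,0,0,6,0,0,0,0,0,8,0,0,0,0,0,9.5,0,0,0,0,0,9.5,0,0,0,0]'

```text
time_s: 11.65
tool_pos: [0.6274, 0.0636, 0.1058]
tool_rot: [[-0.165, 0.986, -0.002], [0.986, 0.165, 0.0], [0.001, -0.002, -1.0]]
force: [-4.8, 1.0, 7.7]
width: 0.0073
```

```bash
python3 -c "
from h import *
c=capture('scene'); u,v=project(c,[.58,.14,.1]).astype(int)
cv2.imwrite('pics/p7.png',cv2.resize(c['color'][v-90:v+90,u-120:u+120],(800,600))[...,::-1])
s=readout.observe();print(s['tool_pos'],s['force'],s['moment'])"
```

```text
[0.627427   0.06358531 0.10576605] [-5.45256522  1.54186121  7.55327587] [0.14541778 0.95770761 0.27202599]
```

View pics/p7.png

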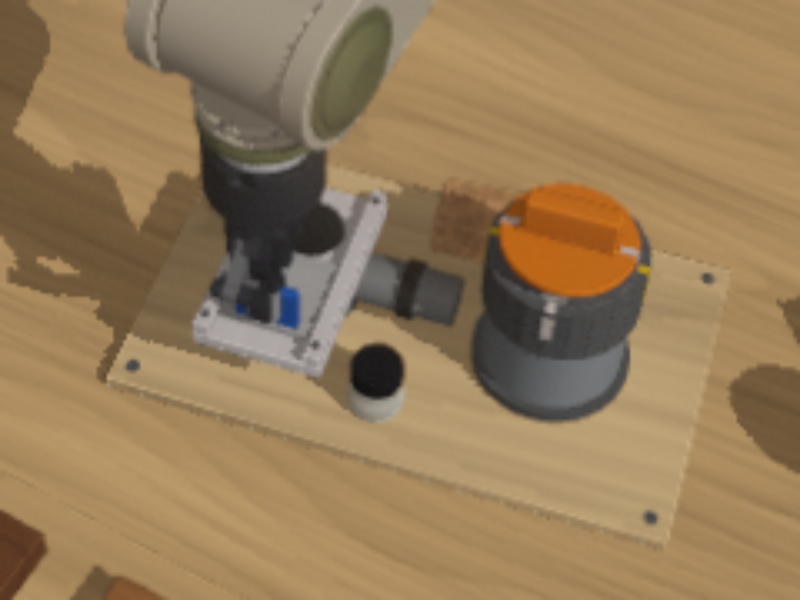

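The port (325,230) is uncovered and the tab (275,305) is near the end of the frame. Travel so far is about 54 mm, so I'll keep going gently to the stop.

>>> send_rows --plan '[0,1,0,0,0,0,0,2,0,0,0,0,0,3,0,0,0,0,0,3,0,0,0,0]'

```text
time_s: 12.1
tool_pos: [0.6276, 0.0636, 0.1056]
tool_rot: [[-0.166, 0.986, -0.009], [0.986, 0.166, -0.001], [0.001, -0.009, -1.0]]
force: [-20.2, -1.7, 13.8]
width: 0.0075
```

It stopped with 20 N, so that is the end stop. I'm relaxing the command, releasing and rising.

>>> send_rows --plan '[0,-2.5,0,0,0,0,0,-2.5,0,0,0,0]'

```text
time_s: 12.3
tool_pos: [0.6275, 0.0636, 0.1058]
tool_rot: [[-0.165, 0.986, -0.002], [0.986, 0.165, 0.0], [0.001, -0.002, -1.0]]
force: [-7.4, 0.4, 8.2]
width: 0.0074
```

>>> send_rows --plan '[0,0,0,0,0,0,0,0,0,0,0,0,0,0,0,0,0,0,0,0,0,0,0,0,0,0,0,0,0,0,0,0,0,0,0,0]' --grip 0

```text
time_s: 12.9
tool_pos: [0.6287, 0.0633, 0.1053]
tool_rot: [[-0.165, 0.986, 0.0], [0.986, 0.165, -0.0], [-0.0, 0.0, -1.0]]
force: [-0.3, 0.3, 0.3]
width: 0.0855
```

>>> send_rows --plan '[0,0,-40,0,0,0,0,0,-80,0,0,0,0,0,-120,0,0,0,30,0,-140,0,0,0,80,-30,-140,0,0,0,120,-60,-140,0,0,0,120,-100,-140,0,0,0,120,-140,-140,0,0,0,120,-140,-140,0,0,0,120,-140,-140,0,0,0]'

```text
time_s: 13.9
tool_pos: [0.4706, 0.1587, 0.246]
tool_rot: [[-0.165, 0.986, 0.001], [0.986, 0.165, 0.0], [-0.0, 0.001, -1.0]]
force: [0.7, -0.3, 0.1]
width: 0.0853
```

```bash
python3 d.py; python3 -c "
from h import *
s=readout.observe();print(s['time_s'],s['tool_pos'],s['force'])
c=capture('scene'); u,v=project(c,[.58,.14,.1]).astype(int)
cv2.imwrite('pics/p8.png',cv2.resize(c['color'][v-90:v+90,u-120:u+120],(800,600))[...,::-1])
for l in('cork_block','screw_jar'): print(l,[(round(x['p'],2),w(c,x['point']).round(3)) for x in mark_of(l,'scene')[:2]])"
```

```text
wing top z 0.1779316526170049 ((514.21630859375, 224.62887573242188), (19.05966567993164, 62.32603073120117), 6.765183925628662)
gate_tab [(0.68, array([0.6065, 0.1326, 0.0113])), (0.57, array([0.6221, 0.065 , 0.1052]))]
cap_wing [(0.87, array([0.517 , 0.2244, 0.1631]))]
tab ((630.4877319335938, 64.524169921875), (9.94385051727295, 43.22118377685547), 10.905657768249512)
14.05 [0.47184396 0.15848551 0.24527815] [ 0.03637998 -0.0133208   0.37924127]
cork_block [(0.28, array([ 0.628, -0.437,  0.002]))]
screw_jar [(0.85, array([0.606, 0.137, 0.012]))]
```

View pics/p8.png

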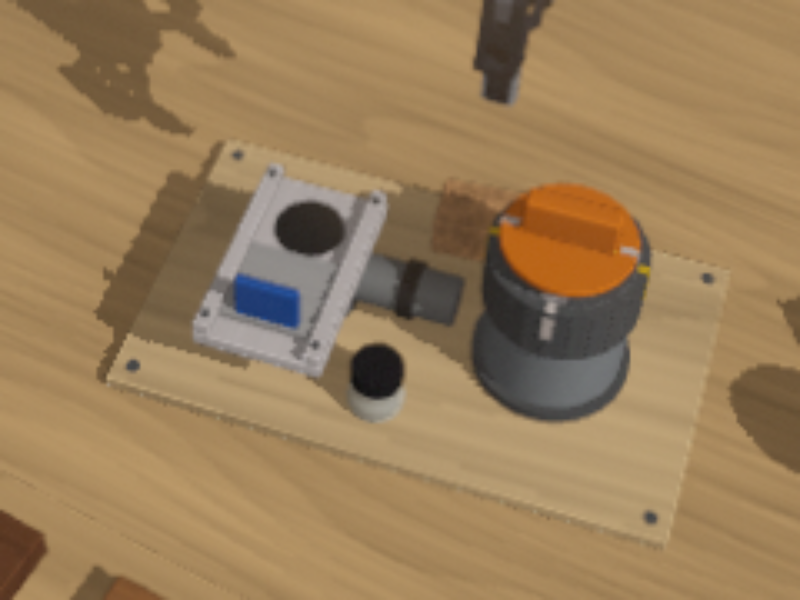

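The tab has moved 55 mm from a start that was already slightly open, and it hit its hard stop. The port at (310,228) is clear. The cap is still locked, and the jar and cork are where they were. Handing in.

```bash
python3 -c "
from workcell import job; print(job.hand_in())"
```

```text
the job is handed in; nothing more can be done
None
```

The cap is locked in its seats and the blast gate is open against its stop. I handed the job in at about 14 s of the 50 s allowed. The hand-in gave no verdict.

- **Cap:** I pressed it about 13 mm with the wing still on the white marks, turned it 90° clockwise and released it. The last check put the wing centre at 0.163 m, about 31 mm above the rim, and the wing in line with the yellow marks.
- **Gate:** I gripped the tab and pulled it until a hard stop gave about 20 N. It moved 55 mm from its nearly shut start, and the last picture shows the port clear.
- **Bystanders:** The jar measured in its old place. The network missed the cork block in the last picture and gave a false low-confidence hit (p = 0.28) far away. By eye the block looks unmoved. I did not re-measure the other items, and the arm did not go near them.
- **Disagreements in the checks:** The network's top guess for the gate tab in the last picture was really the jar. Its second guess was about 8 mm short of the tab I measured from the depth image. The last wing yaw fit read 7° instead of 10°, which is within tolerance.
- **Robot:** The gripper is open and clear of everything, with the force reading near zero.

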